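# Load the label roll and lock the edge guide one slot in

## Robot

A 6-joint arm with a two-finger parallel gripper is mounted at the origin on the work surface; the furniture and walls round the work are solid. World frame = base frame: x ahead of the robot, y to its left, z up, the work surface at z = 0. Lengths are in m, angles in rad, forces in N, time in s.
With the tool pointing down it reaches from about 0.3 to 1 m from the base axis. Payload 5.1 kg.
Tool frame: the origin (TCP) lies between the finger pads; the fingertips stand 17 mm ahead of it and the grasp point (between the pads) lies 2 mm behind it (bot.tip_reach is the distance from the TCP to the fingertips, in m); z points along the fingers, y is the line along which they close (so a half turn about z gives the same grasp; the last joint's range is limited). The gripper opens to 95 mm and grips with 3 to 60 N. Pads are 20 mm wide; open, the fingers measure 119 mm over their backs; the gripper's body (75 mm by 180 mm) begins 59 mm behind the grasp point.
Start: joints at [1.037, 0.124, 1.65, -0, 1.367, -0.083], TCP at [0.283, 0.585, 0.232] pointing down, gripper open.
Joint ranges: [-2.61, 2.61], [-1.02, 2.33], [0.03, 2.71], [-1.35, 4.49], [0.32, 2.68], [-2.91, 2.91]. Speed limits (rad/s): [2.57, 2.57, 3.14, 3.14, 3.14, 3.14].

## Interface

Orientations are given as a rotation vector (axis times angle).
In Python, from station import readout, vision, job, bot gives the robot as it stands.
- The arm moves only by the tool arm_command, never from a script. Its argument "deltas" is a list of rows, each a list of 4 numbers: the shift along the tool's x, y, z scaled (see below), then the turn about the tool's z scaled (see below). A call has 1 to 20 rows; each row shifts and turns the commanded pose from where the row before left it, along the tool's axes as they then stand; what a row does not reach is not made up. The controller multiplies each number of a shift by 0.1 m and each number of a turn by 5 degrees. A row lasts 1/12 s, in which the tool goes at most 41.7 mm and 7.16 degrees, less where a joint would pass 70% of its speed; a pose out of reach is approached as far as the arm can. A call with a number of a shift or a turn outside -1 to 1 is refused whole. A call with a gripper value outside its range is refused whole. "claw" is the opening, from -1 (shut) to 1 (fully open), set as the call begins (left out, the last holds). The fingers move at their own pace and stop on an object; "newtons" is the grip in N (left out, the last holds). Time passes only in rows, so rows that do not move let the fingers close. It gives the time, the measured TCP pose, the force, the opening and the grip force at its end, in the units of the state.
- readout.get_state(): the state, without advancing time (a new reading comes with each control period).
- vision.camera(name): name is "scene" or "side" or "wrist"; returns the picture (420x560x3 uint8, red, green, blue); there is no depth.
- vision.camera_params(name): a dict with "mtx" (3x3 intrinsics, pixels), "R" (3x3) and "t" (3): a world point X has camera coordinates R X + t. Camera axes: x right, y down, z forward; pixel columns grow to the right and rows downward; lengths in m; the calibration is good to about 2 mm. A picture is of the moment at which its call begins: read the wrist's pose just before it. camera_params takes no time and is no camera call; for the wrist camera it gives the pose at the moment of the call.
- job.close_job(): hands the job in; it is judged then, once.
The state is a dict: "time_s": time; "joint_positions": joint angles; "qd": joint speeds; "effort": joint torques, N m; "eef_pos": TCP position; "tcp_rot": TCP orientation; "ft_force": force on the tool from outside, world axes, zero at the start; "ft_torque": the same for the moment, N m; "grip_width": finger opening in m; "gripper_force": force on a finger pad.
Only numpy, scipy, OpenCV 4.12 (cv2) and the standard library are available. Lean on these libraries where they do the work, as an engineer would, in place of code of your own. Each camera call takes 0.05 s, during which the arm holds its last target. There are 200 camera calls.

## Task

Set the white label roll, standing on end as it is, over the stub spindle of the unwind stand and let go of it; carry it there and set it down rather than dropping it. Then pull up the red lock plunger of the blue edge guide, slide the guide one slot nearer to the roll, push the pin fully home in that slot and finish while still gripping the red knob with the pin held home. Leave the two sauce bottles and the yellow cap beside the stand where they are.

Things in the scene. Friction and masses are not known exactly. Their poses are not given: they have to be found in the camera images.
- stand: Unwind stand, fixed to the table: grey base plate 100 x 220 mm, 10 mm thick, its length along the stand's own y; origin at the centre of the plate's underside, z up. At own y = -74 mm a black disc (58 mm across, top at 14 mm) with a steel stub spindle. From own y = -31 to +101 mm an aluminium rail, 24 mm wide, top at 24 mm, with four slots 30 mm apart; the blue guide slides on it.
- spindle (a point): Foot of the stub spindle: on its axis, on top of the black disc, 14 mm above the table. The spindle is 34 mm thick and 14 mm high, its top bevelled. A roll that is seated has its origin here.
- roll: White label roll on a brown cardboard core: a ring 60 mm outside, with a 40 mm hole right through (wall 10 mm), 48 mm high, about 60 g, loose on the table, standing on its end with the hole upright. It can be pinched by the rim (one finger in the hole) or across. Origin at the centre of its underside, z along its axis.
- guide (a joint): Position of the blue edge guide on the rail, in m: about 0 at the start, pin in a slot; grows as the guide moves towards the spindle (the stand's own -y). The next slot is at 0.030, the end stop at 0.042; more slots at -0.030 and -0.060, on the wrong side. It slides with about 1.5 N of friction.
- guide_face (a point): Middle of the upright steel plate's face on the roll's side, 28 mm ahead of the pin axis; plate 62 mm wide, from 16 to 52 mm above the table. It is carried by the guide's blue block (46 mm wide, 40 mm along the rail, top at 46 mm). With the guide at 0.030 the plate stands 6 mm off a centred roll.
- plunger (a joint): Height of the lock plunger in m: 0 with the pin fully home, 0.016 pulled right up. The pin (8 mm thick, round end) reaches 8.5 mm below the rail's top when home: above 0.0085 it is clear of the slots. No spring: stiff in its sleeve (about 2.5 N of friction), it stays where it is left and must be pushed home. Slots are 10.5 mm long along the rail: about 1 mm of play when locked.
- knob (a point): Middle of the red grip knob of the plunger, on the pin axis; a cylinder 25 mm across and 28 mm high (14 mm above and below this point). It stands 74 mm above the table with the pin home and moves with the guide and the plunger.
- next_slot (a point): Mouth of the slot that the pin must end in: middle of the slot, level with the rail's top (24 mm above the table). The knob stands straight above it when the guide is at 0.030.
- bottle_left: Filled sauce bottle with yellow cap, 54 mm across, 166 mm tall, upright, to be left alone. Origin at the centre of its underside, z up.
- bottle_right: Filled sauce bottle with yellow cap, 54 mm across, 166 mm tall, upright, to be left alone. Origin at the centre of its underside, z up.
- cap: Loose yellow screw cap, 29 mm across, 17 mm high, to be left alone. Origin at the centre of its underside.
There are look-alikes about, which are no part of the job. Of the things like the roll, leave any that is purple; of the rest the smaller one is meant.

How it is judged:
On the way, in this order (a step that is already met when the one before it is completed fails the run):
1. the roll is seated on the spindle, upright, and let go (horizontal distance between roll and spindle below 0.005 m and height (world z) of roll below 0.0165 m and angle between roll's own z axis and vertical below 0.06 rad and contact force between the fingers and roll below 0.05 N), for 0.2 s.
2. the plunger is pulled up by the fingers so that the pin is clear of its slot (value of joint plunger above 0.0085 m and contact force between the fingers and plunger above 0.5 N), for 0.05 s.
At the end, for the whole second after the job is handed in: The guide is at the next slot (0.030 +- 0.003 m), the pin is home in it (plunger below 2 mm), the fingers still hold the red knob (more than 2 N of contact), and the roll stands untouched on the spindle (axis within 5 mm, underside within 2.5 mm of the disc, upright within 0.06 rad) (all of step 1 and value of joint guide between 0.027 and 0.033 m and value of joint plunger below 0.002 m and contact force between the fingers and plunger above 2 N); the arm keeps its last pose, push and grip.
It fails at once if the roll falls freely through the air (height (world z) of roll above 0.032 m and contact force between anything else and roll below 0.01 N).
It fails at once if a sauce bottle is knocked over or pushed away (30 mm) (distance of any of bottle_left, bottle_right from where it was at the start of the episode above 0.03 m or angle between any of bottle_left, bottle_right's own z axis and vertical above 0.4 rad).
It fails at once if the yellow cap is pushed away (30 mm) (distance of cap from where it was at the start of the episode above 0.03 m).
It also fails if it takes over 48 s, if anything falls off the work surface, if the arm or the gripper's body presses on something with over 40 N, if the wrist force passes 120 N, or if a joint passes its speed limit or range.

## Working session

There is one attempt and no reset: what is moved stays moved. The work goes in short steps, Python scripts to look and compute and a tool call to move; the robot and the scene stay as the last step left them, time stands still between calls to the robot, and variables do not carry over. Pictures are saved under pics/ and viewed, at most 10 in all, crops included, and the job is handed in when it is done.

Besides the shell and the picture viewer there is one more tool, called after "Request:" by a JSON object that holds its "api" and its "payload", one argument or row to a line. arm_command: Moves the arm, as the interface text tells. Its arguments: {"type":"object","properties":{"deltas":{"type":"array","items":{"type":"array","items":{"type":"number"}}},"claw":{"type":"number"},"newtons":{"type":"number"}},"required":["deltas"]}

```bash
mkdir -p pics; python3 - <<'E'
from station import readout, vision
import cv2
for n in ("scene","side"):
    p=vision.camera_params(n); cv2.imwrite(f"pics/{n}0.png",vision.camera(n)[:,:,::-1]); print(n,p)
print(readout.get_state())
E
```

```text
scene {'mtx': array([[536.65974193,   0.        , 269.70221523],
       [  0.        , 536.65974193, 210.46077348],
       [  0.        ,   0.        ,   1.        ]]), 'R': array([[ 0.58749722, -0.809188  , -0.00786137],
       [-0.36184643, -0.2539983 , -0.89696824],
       [ 0.72381916,  0.52981095, -0.44202508]]), 't': array([-0.35421694,  0.26352777,  0.88590214])}
side {'mtx': array([[445.95281344,   0.        , 273.78871486],
       [  0.        , 445.95281344, 206.0812075 ],
       [  0.        ,   0.        ,   1.        ]]), 'R': array([[-0.99512298, -0.0984245 ,  0.00654816],
       [-0.05892902,  0.53994224, -0.83963668],
       [ 0.07910519, -0.83592763, -0.54310899]]), 't': array([0.53795403, 0.10140372, 0.99641699])}
{'time_s': 0.1, 'joint_positions': array([ 1.03741693e+00,  1.24445633e-01,  1.65153096e+00, -9.15004604e-07,
        1.36752271e+00, -8.26232141e-02]), 'qd': array([-0.00117108, -0.00211841, -0.0020978 , -0.00161306,  0.00206923,
        0.00092568]), 'effort': array([ 4.74134195e-04, -4.18876934e+01, -3.61098182e+01,  7.77252554e-02,
        4.61390766e-02, -5.97842109e-05]), 'eef_pos': array([0.28292744, 0.58457865, 0.23051006]), 'tcp_rot': array([-7.01937569e-01, -3.06157702e+00,  2.85391841e-03]), 'ft_force': array([0.33347941, 0.46757166, 0.21030029]), 'ft_torque': array([-0.03003397, -0.07158657,  0.04473842]), 'gripper_force': 0.0, 'grip_width': 0.09528919055885565}
```

View pics/scene0.png

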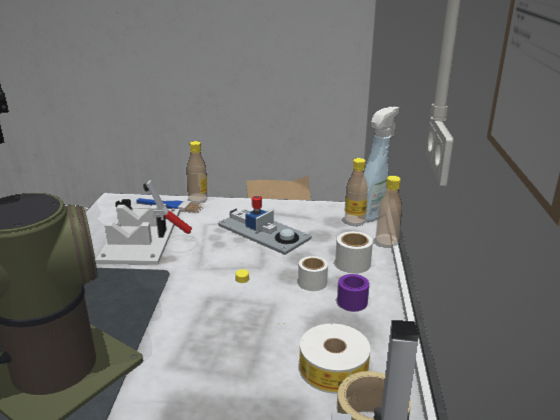

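View pics/side0.png

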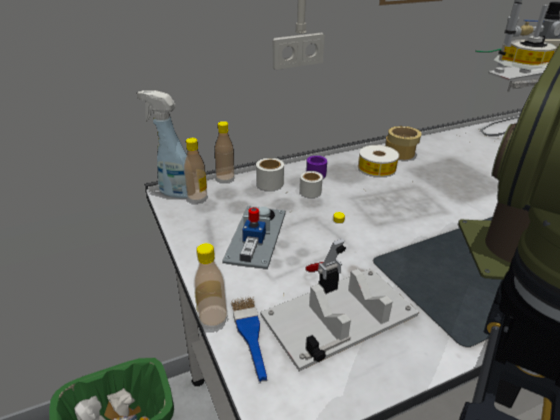

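Candidates for the roll in the scene image are the small white ring (313,272), the larger white ring (354,251), the purple ring (353,292), the yellow-sided label roll (335,355) and the tape (375,395). I choose the smaller white one at (313,272), which is at (311,184) in the side image. The stand is at (264,228) in scene and (255,235) in side, and the cap at (242,276). I'll check the choice in one close crop.

```bash
python3 - <<'E'
import cv2,numpy as np
a=cv2.imread("pics/scene0.png")[180:310,210:410]; b=cv2.imread("pics/side0.png")[150:275,210:350]
a=cv2.resize(a,None,fx=4,fy=4,interpolation=cv2.INTER_CUBIC); cv2.imwrite("pics/c1.png",a)
b=cv2.resize(b,None,fx=4.5,fy=4.5,interpolation=cv2.INTER_CUBIC); cv2.imwrite("pics/c2.png",b)
E
```

```text
(no output)
```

View pics/c1.png

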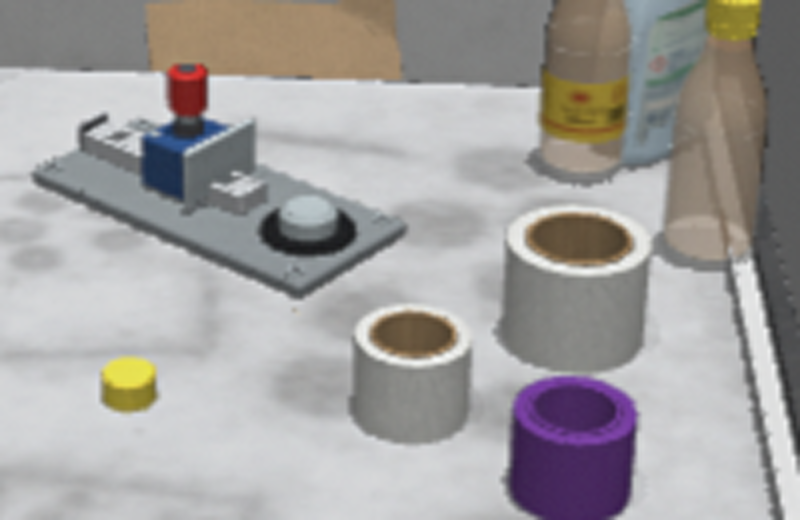

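View pics/c2.png

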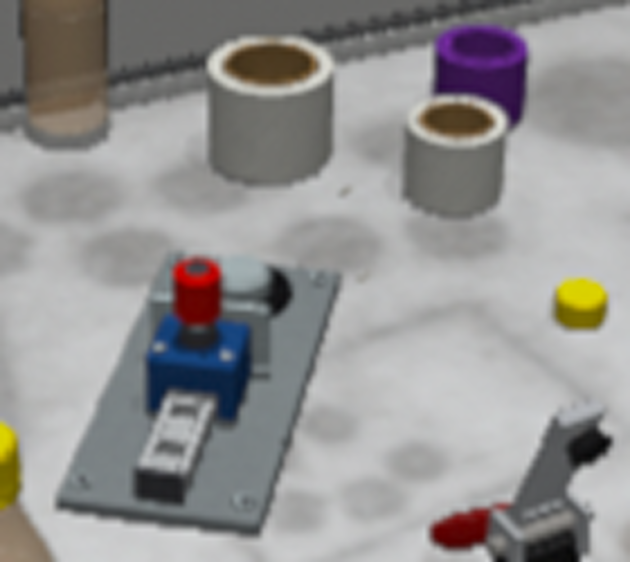

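The crops confirm the choice. The small white roll has its top ellipse at c1 x 353–472, y 304–368 and at c2 x 405–507, y 97–143. It is smaller than the other white roll and not purple.

```bash
cat > h.py <<'E'
import numpy as np
from station import vision, readout
from scipy.optimize import least_squares
from scipy.spatial.transform import Rotation as Ro
P={n:vision.camera_params(n) for n in("scene","side")}
def proj(n,X,P=P):
    p=P[n]; c=np.atleast_2d(X)@p["R"].T+p["t"]; q=c@p["mtx"].T; return q[:,:2]/q[:,2:]
def ray(n,uv,z,P=P):
    p=P[n]; d=p["R"].T@np.linalg.solve(p["mtx"],[*uv,1]); o=-p["R"].T@p["t"]; return o+d*(z-o[2])/d[2]
c1=lambda u,v:np.array([u/4+209.6,v/4+179.6])
c2=lambda u,v:np.array([u/4.5+209.6,v/4.5+149.6])
E
python3 - <<'E'
from h import *
S=[("scene",(-50,110,10),c1(32,177)),("scene",(-50,-110,10),c1(298,290)),("scene",(50,-110,10),c1(405,228)),
("scene",(0,-74,14),c1(308,229)),("scene",(0,20,88),c1(187,71)),("scene",(0,20,60),c1(188,113)),
("side",(50,110,10),c2(58,504)),("side",(-50,110,10),c2(262,529)),("side",(-50,-110,10),c2(341,272)),("side",(0,20,88),c2(198,267)),("side",(0,20,60),c2(197,315))]
def w(s,l):
    l=np.array(l)/1e3; c,q=np.cos(s[2]),np.sin(s[2]); return np.array([s[0]+c*l[0]-q*l[1],s[1]+q*l[0]+c*l[1],l[2]])
f=lambda s:np.concatenate([proj(n,w(s,l))[0]-u for n,l,u in S])
r=least_squares(f,[.7,.1,0]);print(r.x,r.fun.reshape(-1,2).round(1).tolist())
print("spindle",w(r.x,(0,-74,14)),"knob",w(r.x,(0,20,74)),"next",w(r.x,(0,-10,24)))
# roll: extremes of silhouettes of rings
t=np.linspace(0,2*np.pi,180)
def ring(x,y,z,R): return np.c_[x+R*np.cos(t),y+R*np.sin(t),0*t+z]
def ex(n,x,y,big=(.03,.048,.020)):
    R,h,r=big
    a=proj(n,ring(x,y,h,R));b=proj(n,ring(x,y,0,R));i=proj(n,ring(x,y,h,r))
    return np.array([a[:,0].min(),a[:,0].max(),a[:,1].min(),b[:,1].max(),i[:,0].min(),i[:,0].max()])
m1=np.array([c1(353,0)[0],c1(472,0)[0],c1(0,303)[1],c1(0,440)[1],c1(370,0)[0],c1(459,0)[0]])
m2=np.array([c2(405,0)[0],c2(507,0)[0],c2(0,95)[1],c2(0,215)[1],c2(416,0)[0],c2(496,0)[0]])
g=lambda v:np.r_[ex("scene",*v)-m1,ex("side",*v)-m2]
q=least_squares(g,[.7,0]);print("roll",q.x,q.fun.round(1))
print("cap",ray("scene",c1(129,370),.017),"big roll",ray("scene",c1(577,237),.06),"purple",ray("scene",c1(573,407),.05))
print("bottR",ray("scene",c1(708,240),0),"bot2",ray("scene",c1(585,160),0),"bot3",ray("side",(212,310),.0))
E
```

```text
[ 0.58047577  0.00457563 -0.0942227 ] [[-1.1, -1.9], [0.1, -0.8], [0.5, -1.6], [-0.5, -0.4], [-0.3, -0.4], [-0.3, -0.4], [-0.4, -1.9], [0.2, -1.3], [0.4, -0.7], [0.3, 0.1], [0.8, -0.0]]
spindle [ 0.5735136  -0.06909613  0.014     ] knob [0.58235744 0.02448691 0.074     ] next [ 0.57953494 -0.00538002  0.024     ]
roll [ 0.46336825 -0.2099726 ] [ 0.2  0.1 -0.2  1.4  0.9 -1.6 -0.2 -0.2 -0.   0.   1.1 -1.6]
cap [ 0.39003336 -0.08311158  0.017     ] big roll [ 0.57995234 -0.24044468  0.06      ] purple [ 0.44764498 -0.30928158  0.05      ]
bottR [ 0.71868024 -0.25770987  0.        ] bot2 [ 0.76922096 -0.14972452  0.        ] bot3 [0.63361609 0.24472205 0.        ]
```

```bash
cat >> h.py <<'E'
def go(tgt=None,yaw=None):
    """shift first in present tool axes (units), then turn (units)"""
    s=readout.get_state(); R=Ro.from_rotvec(s["tcp_rot"]).as_matrix(); p=s["eef_pos"]
    y=np.degrees(np.arctan2(R[1,1],R[0,1]))
    print("t",round(s["time_s"],2),"tcp",p.round(4),"yaw of tool y",round(y,2),"x axis",R[:,0].round(3),"q6",s["joint_positions"].round(3),"grip",s["grip_width"],s["gripper_force"],s["ft_force"].round(2))
    if yaw is not None:
        a=(yaw-y+90)%180-90; print("turn units",round(-a/5,3))
    if tgt is not None:
        print("shift units",(R.T@(np.array(tgt)-p)/.1).round(3))
E
python3 -c "
from h import *
go((.4634,-.21,.232),-5.4)"
```

```text
t 0.1 tcp [0.2829 0.5846 0.2305] yaw of tool y 64.17 x axis [-0.9    0.436  0.   ] q6 [ 1.037  0.124  1.652 -0.     1.368 -0.083] grip 0.09528919055885565 0.0 [0.33 0.47 0.21]
turn units 13.915
shift units [-5.086e+00 -6.366e+00 -4.000e-03]
```

Request:
{"api": "arm_command", "payload": {
  "deltas": [
    [-0.25,-0.31,0,0],
    [-0.25,-0.31,0,0],
    [-0.25,-0.31,0,0],
    [-0.25,-0.31,0,0],
    [-0.25,-0.31,0,0],
    [-0.25,-0.31,0,0],
    [-0.25,-0.31,0,0],
    [-0.25,-0.31,0,0],
    [-0.25,-0.31,0,0],
    [-0.25,-0.31,0,0],
    [-0.25,-0.31,0,0],
    [-0.25,-0.31,0,0],
    [-0.25,-0.31,0,0],
    [-0.25,-0.31,0,0],
    [-0.25,-0.31,0,0],
    [-0.25,-0.31,0,0],
    [-0.25,-0.31,0,0],
    [-0.25,-0.31,0,0],
    [-0.25,-0.31,0,0],
    [-0.25,-0.31,0,0]
  ],
  "claw": 1
}}

```text
time_s: 1.77
eef_pos: [0.4629, -0.1929, 0.2313]
tcp_rot: [-0.703, -3.062, -0.0]
ft_force: [0.6, 0.2, 0.6]
grip_width: 0.0949
gripper_force: 0.0
```

Request:
{"api": "arm_command", "payload": {
  "deltas": [
    [0,0,0,1],
    [0,0,0,1],
    [0,0,0,1],
    [0,0,0,1],
    [0,0,0,1],
    [0,0,0,1],
    [0,0,0,1],
    [0,0,0,1],
    [0,0,0,1],
    [0,0,0,1],
    [0,0,0,1],
    [0,0,0,1],
    [0,0,0,1],
    [0,0,0,0.9],
    [0,0,0,0],
    [0,0,0,0]
  ]
}}

```text
time_s: 3.1
eef_pos: [0.4629, -0.1908, 0.2313]
tcp_rot: [-2.32, -2.118, 0.0]
ft_force: [0.1, 0.1, -0.2]
grip_width: 0.0952
gripper_force: 0.0
```

```bash
python3 -c "
from h import *
import cv2
go((.4634,-.21,.15),-5.4)
p=vision.camera_params('wrist')
P['wrist']=p
im=vision.camera('wrist')[:,:,::-1].copy();
cv2.imwrite('pics/w1.png',im)
print(proj('wrist',np.array([[.4634,-.21,.048]])),proj('wrist',np.array([[.5735,-.0691,.028],[.5824,.0245,.088]])))
np.savez('w1.npz',**p)"
```

```text
t 3.1 tcp [ 0.4629 -0.1908  0.2313] yaw of tool y -5.21 x axis [0.091 0.996 0.   ] q6 [-0.498 -0.213  1.976 -0.     1.379 -0.407] grip 0.09518927442584228 0.0 [ 0.12  0.1  -0.24]
turn units 0.038
shift units [-0.191  0.023  0.813]
[[282.62258699 207.43415006]] [[ 387.29928875   46.0211933 ]
 [ 424.71914585 -115.51009866]]
```

View pics/w1.png

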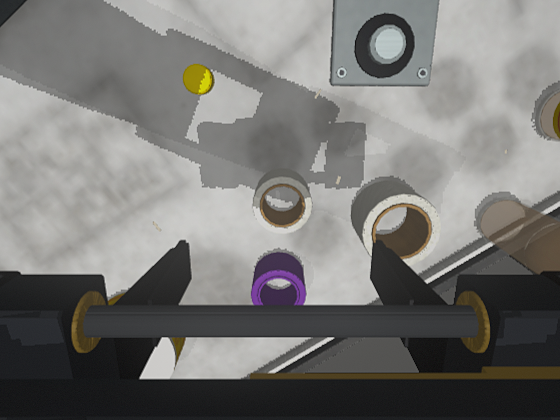

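The wrist image shows the roll's hole at (283,206), against a prediction of (282.6,207.4), so the roll position is confirmed. The spindle top is near (388,43), about 3 px from prediction, so I'll refine it.

```bash
python3 - <<'E'
from h import *
import cv2
P['wrist']=dict(np.load('w1.npz'))
im=cv2.imread('pics/w1.png'); g=cv2.cvtColor(im,cv2.COLOR_BGR2GRAY)
def blob(mask,box,z,name):
    x0,y0,x1,y1=box; c,_=cv2.findContours(mask[y0:y1,x0:x1].astype(np.uint8),cv2.RETR_EXTERNAL,cv2.CHAIN_APPROX_NONE)
    c=max(c,key=cv2.contourArea); e=cv2.fitEllipse(cv2.convexHull(c)); uv=np.array(e[0])+[x0,y0]
    print(name,uv.round(1),np.round(e[1],1),ray('wrist',uv,z).round(4))
blob(g<75,(340,3,430,83),.014,'disc')
blob(g>110,(362,18,412,68),.024,'spindle')
b=im[:,:,0].astype(int);r=im[:,:,2].astype(int)
blob((r-b>25),(255,175,312,235),.048,'hole')
for uv in ((342,72),(422,72),(331.5,84.5),(431.5,84.5)): print(uv,ray('wrist',uv,.01).round(4))
E
```

```text
disc [383.8  45.2] [58.5 65.6] [ 0.5742 -0.0665  0.014 ]
spindle [387.5  43.8] [35.  39.7] [ 0.5748 -0.0667  0.024 ]
hole [281.8 205.3] [43.2 44.5] [ 0.4628 -0.2077  0.048 ]
(342, 72) [ 0.5338 -0.0868  0.01  ]
(422, 72) [ 0.6129 -0.094   0.01  ]
(331.5, 84.5) [ 0.5228 -0.0976  0.01  ]
(431.5, 84.5) [ 0.6226 -0.1067  0.01  ]
```

Request:
{"api": "arm_command", "payload": {
  "deltas": [
    [-0.09,0.01,0.2,0],
    [-0.093,0.01,0.2,0],
    [0,0,0.3,0],
    [0,0,0.3,0],
    [0,0,0.25,0],
    [0,0,0.2,0],
    [0,0,0.2,0],
    [0,0,0.2,0],
    [0,0,0.1,0],
    [0,0,0.08,0],
    [0,0,0,0],
    [0,0,0,0]
  ],
  "claw": 0.7
}}

```text
time_s: 4.15
eef_pos: [0.4637, -0.2094, 0.0291]
tcp_rot: [2.322, 2.116, 0.0]
ft_force: [0.6, 0.3, -0.0]
grip_width: 0.0809
gripper_force: 0.0
```

Request:
{"api": "arm_command", "payload": {
  "deltas": [
    [0,0,0,0],
    [0,0,0,0],
    [0,0,0,0],
    [0,0,0,0],
    [0,0,0,0],
    [0,0,0,0]
  ],
  "claw": -0.2,
  "newtons": 10
}}

```text
time_s: 4.65
eef_pos: [0.4639, -0.2096, 0.0295]
tcp_rot: [2.322, 2.115, 0.0]
ft_force: [-1.5, 1.3, 5.2]
grip_width: 0.0613
gripper_force: 10.0
```

```bash
python3 -c "
from h import *
go((.463,-.209,.10),-5.3)"
```

```text
t 4.65 tcp [ 0.4639 -0.2096  0.0295] yaw of tool y -5.33 x axis [ 0.093  0.996 -0.001] q6 [-0.53   0.035  2.114 -0.     0.992 -0.437] grip 0.06131299094871766 10.00138441217132 [-1.51  1.35  5.2 ]
turn units -0.006
shift units [ 0.005 -0.009 -0.705]
```

Request:
{"api": "arm_command", "payload": {
  "deltas": [
    [0,0,-0.1,0],
    [0,0,-0.2,0],
    [0,0,-0.2,0],
    [0,0,-0.2,0],
    [0,0,-0.1,0],
    [0,0,0,0],
    [0,0,0,0]
  ]
}}

```text
time_s: 5.23
eef_pos: [0.4635, -0.2093, 0.1089]
tcp_rot: [2.322, 2.115, 0.0]
ft_force: [-0.4, -1.0, -0.8]
grip_width: 0.0608
gripper_force: 10.0
```

```bash
python3 -c "
from h import *
go((.574,-.0686,.11),-5.3)"
```

```text
t 5.23 tcp [ 0.4635 -0.2093  0.1089] yaw of tool y -5.33 x axis [ 0.093  0.996 -0.   ] q6 [-0.53  -0.08   2.074  0.     1.147 -0.437] grip 0.06079082076521548 9.999931213678792 [-0.43 -0.97 -0.76]
turn units -0.005
shift units [ 1.503  0.969 -0.011]
```

Held (weight −0.8 N). Moving over the spindle.

Request:
{"api": "arm_command", "payload": {
  "deltas": [
    [0.1,0.067,0,0],
    [0.2,0.13,0,0],
    [0.25,0.16,0,0],
    [0.25,0.16,0,0],
    [0.25,0.16,0,0],
    [0.25,0.16,0,0],
    [0.15,0.1,0,0],
    [0.05,0.03,0,0],
    [0,0,0,0],
    [0,0,0,0]
  ]
}}

```text
time_s: 6.07
eef_pos: [0.5727, -0.0686, 0.1072]
tcp_rot: [-2.32, -2.115, 0.003]
ft_force: [0.3, -0.6, -1.0]
grip_width: 0.0606
gripper_force: 10.0
```

```bash
python3 -c "
from h import *
import cv2
go((.574,-.0686,.06),-5.3)
a=vision.camera('scene')[130:270,200:360,::-1];b=vision.camera('side')[110:250,190:350,::-1]
cv2.imwrite('pics/p1.png',cv2.resize(np.hstack([a,b]),None,fx=2.5,fy=2.5,interpolation=cv2.INTER_CUBIC))"
```

```text
t 6.07 tcp [ 0.5727 -0.0686  0.1072] yaw of tool y -5.29 x axis [ 0.092  0.996 -0.   ] q6 [-0.212  0.076  1.921 -0.     1.148 -0.12 ] grip 0.06057188099478775 9.999814558541402 [ 0.25 -0.63 -1.02]
turn units 0.002
shift units [0.001 0.014 0.472]
```

View pics/p1.png

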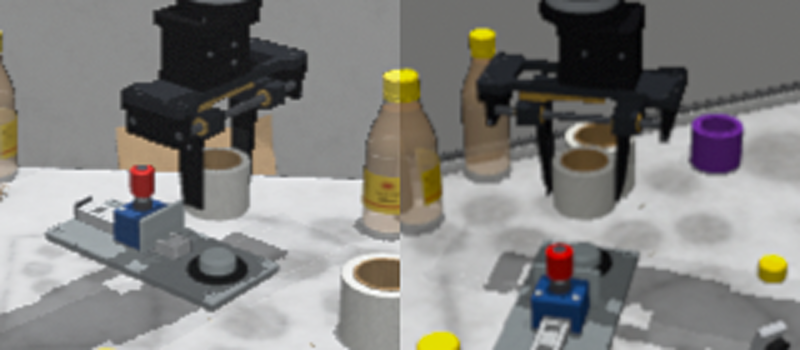

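The roll is held upright and square above the spindle at p1 (217,258). Lowering onto it.

Request:
{"api": "arm_command", "payload": {
  "deltas": [
    [0,0.013,0.1,0],
    [0,0,0.15,0],
    [0,0,0.12,0],
    [0,0,0.08,0],
    [0,0,0.06,0],
    [0,0,0.05,0],
    [0,0,0,0],
    [0,0,0,0]
  ]
}}

```text
time_s: 6.83
eef_pos: [0.575, -0.0691, 0.0526]
tcp_rot: [-2.322, -2.116, 0.0]
ft_force: [-0.2, -0.1, 0.2]
grip_width: 0.0607
gripper_force: 10.0
```

Request:
{"api": "arm_command", "payload": {
  "deltas": [
    [0,0,0.02,0],
    [0,0,0.02,0],
    [0,0,0.02,0],
    [0,0,0.01,0],
    [0,0,0,0],
    [0,0,0,0]
  ]
}}

```text
time_s: 7.33
eef_pos: [0.5749, -0.069, 0.0456]
tcp_rot: [-2.322, -2.116, 0.0]
ft_force: [1.0, -0.2, -0.8]
grip_width: 0.0608
gripper_force: 10.0
```

Request:
{"api": "arm_command", "payload": {
  "deltas": [
    [0,0,0.01,0],
    [0,0,0.01,0],
    [0,0,0,0],
    [0,0,0,0]
  ]
}}

```text
time_s: 7.67
eef_pos: [0.575, -0.069, 0.0437]
tcp_rot: [2.322, 2.116, -0.0]
ft_force: [-0.4, 0.3, -0.1]
grip_width: 0.0603
gripper_force: 10.0
```

Request:
{"api": "arm_command", "payload": {
  "deltas": [
    [0,0,0.01,0],
    [0,0,0,0],
    [0,0,0,0]
  ]
}}

```text
time_s: 7.92
eef_pos: [0.575, -0.069, 0.0436]
tcp_rot: [-2.322, -2.116, 0.0]
ft_force: [-3.7, 1.2, 5.6]
grip_width: 0.0606
gripper_force: 10.0
```

Contact is firm at the expected height, so the roll is seated. Release and rise.

Request:
{"api": "arm_command", "payload": {
  "deltas": [
    [0,0,0,0],
    [0,0,0,0],
    [0,0,0,0],
    [0,0,0,0]
  ],
  "claw": 0.7
}}

```text
time_s: 8.25
eef_pos: [0.5749, -0.069, 0.0425]
tcp_rot: [-2.322, -2.116, 0.0]
ft_force: [-0.2, -0.3, -0.2]
grip_width: 0.0789
gripper_force: 0.0
```

Request:
{"api": "arm_command", "payload": {
  "deltas": [
    [0,0,-0.1,0],
    [0,0,-0.2,0],
    [0,0,-0.3,0],
    [0,0,-0.3,0],
    [0,0,-0.2,0],
    [0,0,-0.1,0],
    [-0.1,0,0,0],
    [-0.3,0,0,0],
    [-0.2,0,0,0],
    [0,0,0,0],
    [0,0,0,0],
    [0,0,0,0]
  ]
}}

```text
time_s: 9.25
eef_pos: [0.5686, -0.1286, 0.1611]
tcp_rot: [-2.321, -2.114, 0.002]
ft_force: [0.8, -0.1, 0.3]
grip_width: 0.0811
gripper_force: 0.0
```

```bash
python3 -c "
from h import *
import cv2
go((.5824,.0245,.15),-5.3)
p=vision.camera_params('wrist'); np.savez('w2.npz',**p); P['wrist']=p
im=vision.camera('wrist')[:,:,::-1].copy();cv2.imwrite('pics/w2.png',im)
print(proj('wrist',np.array([[.5824,.0245,.088],[.574,-.068,.062]])))
cv2.imwrite('pics/s2.png',vision.camera('scene')[:,:,::-1]);cv2.imwrite('pics/d2.png',vision.camera('side')[:,:,::-1])
"
```

```text
t 9.25 tcp [ 0.5686 -0.1286  0.1611] yaw of tool y -5.36 x axis [0.093 0.996 0.001] q6 [-0.315  0.033  1.868  0.     1.243 -0.221] grip 0.08108445905466502 0.0 [ 0.75 -0.05  0.29]
turn units -0.012
shift units [ 1.537 -0.005  0.113]
[[279.65816082 -33.48094833]
 [280.23195369 132.56256877]]
```

View pics/w2.png

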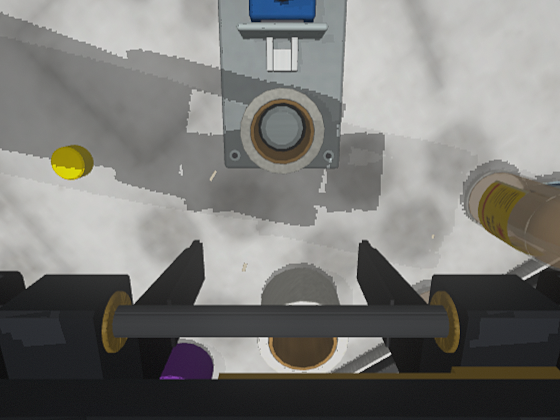

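The roll sits on the spindle, with the spindle centred in its hole at (282,128). Next, over the knob and down.

Request:
{"api": "arm_command", "payload": {
  "deltas": [
    [0.15,0,0,0],
    [0.25,0,0,0],
    [0.3,0,0,0],
    [0.3,0,0,0],
    [0.3,0,0,0],
    [0.18,0,0,0],
    [0.05,0.006,0,0],
    [0,0,0,0],
    [0,0,0,0]
  ]
}}

```text
time_s: 10.15
eef_pos: [0.5841, 0.0234, 0.1626]
tcp_rot: [2.321, 2.117, -0.001]
ft_force: [0.9, 0.8, 0.5]
grip_width: 0.0808
gripper_force: 0.0
```

```bash
python3 -c "
from h import *
import cv2
go((.5834,.0245,.075),-5.3)
a=vision.camera('scene')[110:270,200:360,::-1];b=vision.camera('side')[110:270,190:350,::-1]
cv2.imwrite('pics/p3.png',cv2.resize(np.hstack([a,b]),None,fx=2.5,fy=2.5,interpolation=cv2.INTER_CUBIC))"
```

```text
t 10.15 tcp [0.5841 0.0234 0.1626] yaw of tool y -5.28 x axis [ 0.092  0.996 -0.001] q6 [-5.100e-02  3.400e-02  1.865e+00 -1.000e-03  1.243e+00  4.100e-02] grip 0.08078116038151403 0.0 [0.92 0.78 0.48]
turn units 0.005
shift units [ 0.01  -0.008  0.876]
```

View pics/p3.png

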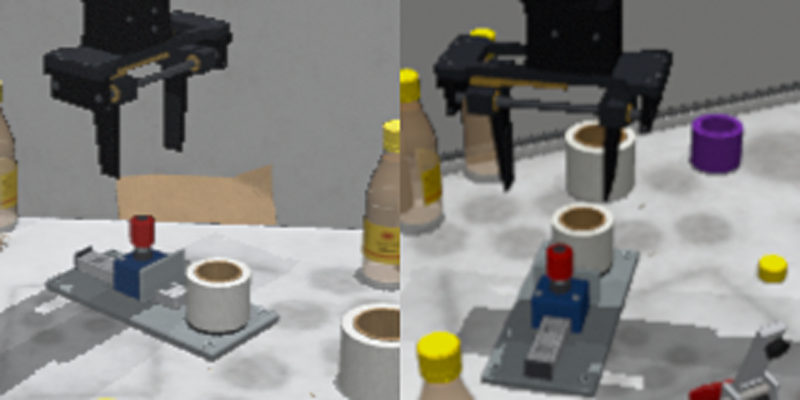

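The roll stands seated at p3 (217,295), the knob is at (142,230), and the fingers are above it. Descend and grip.

Request:
{"api": "arm_command", "payload": {
  "deltas": [
    [0.01,-0.008,0.2,0],
    [0,0,0.2,0],
    [0,0,0.2,0],
    [0,0,0.15,0],
    [0,0,0.1,0],
    [0,0,0.02,0],
    [0,0,0,0],
    [0,0,0,0]
  ]
}}

```text
time_s: 10.92
eef_pos: [0.5842, 0.0241, 0.0766]
tcp_rot: [2.322, 2.114, 0.002]
ft_force: [-0.2, 0.5, -0.2]
grip_width: 0.0808
gripper_force: 0.0
```

Request:
{"api": "arm_command", "payload": {
  "deltas": [
    [0,0,0,0],
    [0,0,0,0],
    [0,0,0,0],
    [0,0,0,0],
    [0,0,0,0],
    [0,0,0,0],
    [0,0,0,0],
    [0,0,0,0]
  ],
  "claw": -1,
  "newtons": 20
}}

```text
time_s: 11.58
eef_pos: [0.5834, 0.0246, 0.0756]
tcp_rot: [-2.322, -2.116, 0.0]
ft_force: [0.2, 0.5, 0.3]
grip_width: 0.0328
gripper_force: 0.0
```

Request:
{"api": "arm_command", "payload": {
  "deltas": [
    [0,0,0,0],
    [0,0,0,0],
    [0,0,0,0],
    [0,0,0,0]
  ]
}}

```text
time_s: 11.92
eef_pos: [0.5837, 0.0246, 0.0757]
tcp_rot: [2.322, 2.115, 0.001]
ft_force: [2.0, 0.1, -0.8]
grip_width: 0.0243
gripper_force: 20.0
```

Request:
{"api": "arm_command", "payload": {
  "deltas": [
    [0,0,-0.02,0],
    [0,0,-0.02,0],
    [0,0,-0.02,0],
    [0,0,-0.03,0],
    [0,0,-0.03,0],
    [0,0,-0.01,0],
    [0,0,0,0],
    [0,0,0,0]
  ]
}}

```text
time_s: 12.58
eef_pos: [0.5837, 0.0246, 0.0894]
tcp_rot: [2.322, 2.116, 0.0]
ft_force: [1.2, -0.0, 1.0]
grip_width: 0.0247
gripper_force: 20.0
```

```bash
python3 -c "
from h import *
go()"
```

```text
t 12.58 tcp [0.5837 0.0246 0.0894] yaw of tool y -5.33 x axis [0.093 0.996 0.   ] q6 [-0.05   0.111  1.917 -0.     1.114  0.043] grip 0.02469568044312166 19.999961800058372 [ 1.18 -0.01  0.96]
```

Request:
{"api": "arm_command", "payload": {
  "deltas": [
    [-0.02,0,0,0],
    [-0.04,0,0,0],
    [-0.06,0,0,0],
    [-0.06,0,0,0],
    [-0.06,0,0,0],
    [-0.04,0,0,0],
    [-0.02,0,0,0],
    [0,0,0,0],
    [0,0,0,0],
    [0,0,0,0]
  ]
}}

```text
time_s: 13.42
eef_pos: [0.5807, -0.0058, 0.0887]
tcp_rot: [2.322, 2.115, -0.001]
ft_force: [2.0, -1.9, 1.7]
grip_width: 0.0242
gripper_force: 20.0
```

```bash
python3 -c "
from h import *
import cv2
go((.5809,-.0053,.0757),-5.3)
a=vision.camera('scene')[110:270,200:360,::-1];b=vision.camera('side')[110:270,190:350,::-1]
cv2.imwrite('pics/p4.png',cv2.resize(np.hstack([a,b]),None,fx=2.5,fy=2.5,interpolation=cv2.INTER_CUBIC))"
```

```text
t 13.42 tcp [ 0.5807 -0.0058  0.0887] yaw of tool y -5.32 x axis [ 0.093  0.996 -0.001] q6 [-1.020e-01  1.050e-01  1.925e+00 -1.000e-03  1.112e+00 -8.000e-03] grip 0.02416420124797645 20.000079769233707 [ 2.   -1.88  1.71]
turn units -0.005
shift units [0.006 0.001 0.13 ]
```

View pics/p4.png

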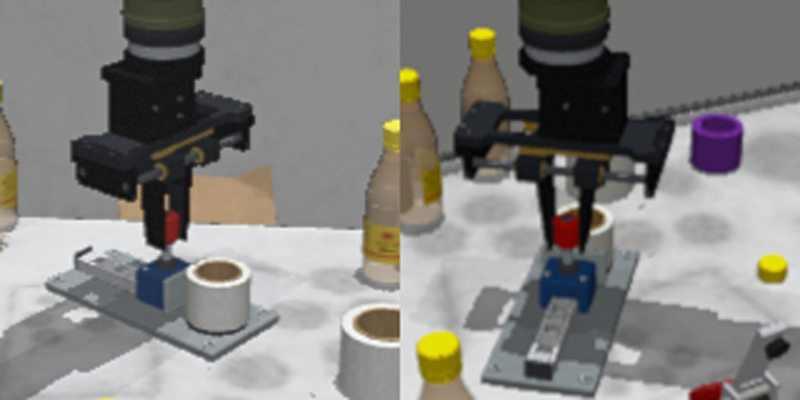

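The guide has moved up to the roll, which is untouched at (217,295), and the knob is still up and gripped at (172,227). Now pushing down.

Request:
{"api": "arm_command", "payload": {
  "deltas": [
    [0.006,0,0.02,0],
    [0,0,0.03,0],
    [0,0,0.03,0],
    [0,0,0.02,0],
    [0,0,0.02,0],
    [0,0,0,0],
    [0,0,0,0]
  ]
}}

```text
time_s: 14.1
eef_pos: [0.5807, -0.0046, 0.076]
tcp_rot: [2.322, 2.116, 0.0]
ft_force: [4.1, -1.0, -3.1]
grip_width: 0.0245
gripper_force: 20.0
```

Request:
{"api": "arm_command", "payload": {
  "deltas": [
    [0,0,0.01,0],
    [0,0,0.01,0],
    [0,0,0,0],
    [0,0,0,0],
    [0,0,0,0]
  ]
}}

```text
time_s: 14.52
eef_pos: [0.5809, -0.0046, 0.0755]
tcp_rot: [2.322, 2.116, 0.0]
ft_force: [1.3, -1.3, 5.9]
grip_width: 0.0241
gripper_force: 20.0
```

```bash
python3 -c "
from h import *
import cv2
go((.5809,-.0053,.0757),-5.3)
a=vision.camera('scene')[160:240,230:330,::-1];b=vision.camera('side')[170:250,220:320,::-1]
cv2.imwrite('pics/p5.png',cv2.resize(np.hstack([a,b]),None,fx=4,fy=4,interpolation=cv2.INTER_CUBIC))"
```

```text
t 14.52 tcp [ 0.5809 -0.0046  0.0755] yaw of tool y -5.32 x axis [0.093 0.996 0.   ] q6 [-0.1    0.121  1.931  0.     1.089 -0.007] grip 0.02413057319079973 20.00066528271418 [ 1.34 -1.3   5.93]
turn units -0.005
shift units [-0.007  0.    -0.002]
```

View pics/p5.png

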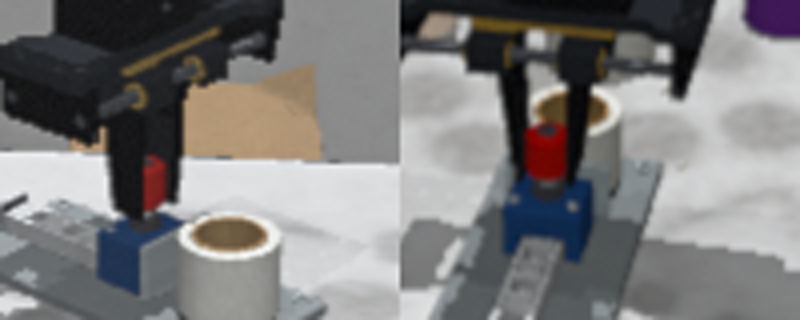

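The plunger stem is back to its original short length, and the TCP is stopped by a 6 N reaction at the height it had with the pin home. The guide moved about 29.3 mm, the knob is still gripped, and the roll stands seated beside it.

```bash
python3 -c "
from station import job
print(job.close_job())"
```

```text
the job is handed in; nothing more can be done
None
```

I've handed the job in, but the hand-in gave no verdict. By my last readings the white roll is seated on the spindle, the guide is one slot nearer (about 29 mm), and the pin is pressed home with the red knob still gripped at 20 N.

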